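# Screw the wing cap onto the slanted neck of the wash-water can

## Robot

A 7-joint arm with a two-finger parallel gripper is mounted at the origin on the work surface. World frame = base frame: x ahead of the robot, y to its left, z up, the work surface at z = 0. Lengths are in m, angles in rad, forces in N, time in s.
With the tool pointing down it reaches from about 0.425 to 1.025 m from the base axis. Payload 9.4 kg.
Tool frame: the origin (TCP) lies at the centre of the arm's flange, where the gripper is bolted on; the fingertips stand 186 mm ahead of it and the grasp point (between the pads) lies 167 mm ahead of it; z points along the fingers, x is the direction in which the jaws open and shut, and the axes are right-handed (so a half turn about z gives the same grasp; the last joint's range is limited). The gripper opens to 93 mm and grips with 3 to 60 N. Pads are 15 mm wide; open, the fingers measure 128 mm over their backs; the gripper's body (75 mm by 188 mm) begins 65 mm behind the grasp point.
Start: joints at [-1.182, 0.599, -0.003, 1.599, 0.002, 0.943, -0.08], TCP at [0.326, 0.648, 0.405] pointing down, gripper open.
Joint ranges: [-2.57, 2.57], [-0.35, 1.97], [-1.29, 1.29], [0.11, 2.56], [-1.05, 4.19], [0.11, 1.86], [-2.63, 2.63]. Speed limits (rad/s): [2.22, 2.22, 3.01, 3.01, 3.14, 3.14, 3.14].

## Interface

Orientations are given as a unit quaternion [x, y, z, w].
In Python, from rig import r gives the robot as it stands.
- The arm moves only by the tool jog_arm, never from a script. Its argument "moves" is a list of rows, each a list of 4 numbers: the shift along the world's x, y, z in cm, then the turn about the world's z in rad. In form: [[x, y, z, twist], ...]. A call has 1 to 12 rows; each row shifts and turns the commanded pose from where the row before left it; what a row does not reach is not made up. A row lasts 1/10 s, in which the tool goes at most 50 mm and 8.59 degrees, less where a joint would pass 70% of its speed; a pose out of reach is approached as far as the arm can. A call is refused whole if a number of a shift passes 5 or a number of a turn 0.15, either way. A call with a gripper value outside its range is refused whole. "grip" is the finger opening in cm, from 0 to 9.3, set as the call begins (left out, the last holds). The fingers move at their own pace and stop on an object; "grip_force" is the grip in N (left out, the last holds). Time passes only in rows, so rows that do not move let the fingers close. It gives the time, the measured TCP pose, the force and the opening at its end, in the units of the state.
- r.sense(): the state, without advancing time (a new reading comes with each control period).
- r.capture(name): name is "scene" or "top" or "wrist"; returns the picture (400x640x3 uint8, red, green, blue); there is no depth.
- r.camera_model(name): a dict with "vertical_fov" (degrees; the focal length in pixels is half the picture's height over the tangent of half this angle, whatever the lens; pixels are square), "cx", "cy" (the principal point, pixels), "dist_coeffs" ([k1, k2, p1, p2, k3] as OpenCV has them; the pictures are not rectified), "world_to_cam" (4x4, takes a point from world to camera coordinates). Camera axes: x right, y down, z forward; pixel columns grow to the right and rows downward; lengths in m; the calibration is good to about 2 mm. A picture is of the moment at which its call begins: read the wrist's pose just before it. camera_model takes no time and is no camera call; for the wrist camera it gives the pose at the moment of the call.
- r.sign_off(): hands the job in, once; it reports no verdict.
The state is a dict: "t": time; "joint_positions": joint angles; "dq": joint speeds; "joint_efforts": joint torques, N m; "tool_pos": TCP position; "eef_rot": TCP orientation; "force": force on the tool from outside, world axes, zero at the start; "torque": the same for the moment, N m; "finger_gap": finger opening in m.
Only numpy, scipy, OpenCV 4.12 (cv2) and the standard library are available. Lean on these libraries where they do the work, as an engineer would, in place of code of your own. Each camera call takes 0.05 s, during which the arm holds its last target. There are 200 camera calls.

## Task

Close the wash-water can: put the loose wing cap on its slanted filler neck, turn it backward (anticlockwise, looking down on the cap) until you feel it drop into the start of the thread, then turn it clockwise until it stops, fully home and square on the neck, and let go. Leave the drink can, the punnet of peas and the marker where they are.

Things in the scene. Friction and masses are not known exactly. Their poses are not given: they have to be found in the camera images.
- neck_rim (a point): Centre of the flat top rim of the white can's filler neck. z is the neck's axis, pointing out of it, 30 degrees from vertical. Neck 35 mm across with bevelled rim; it carries three equal thread ridges, 120 degrees apart, reaching 47 mm across. How they lie around the neck differs each time and is not told by the x and y axes.
- neck_ledge (a point): Point on the neck's axis 9 mm below the rim, level with the ridges' flat upper ledges. Looking down on the neck, each ledge is 75 degrees long; its clockwise end has an upright stop 4 mm high, its anticlockwise end an open gap of 40 degrees. Turned clockwise on the ledges, the cap's lugs just run against the stops.
- neck_thread (a point): Point on the neck's axis 17.5 mm below the rim, level with the floor of the gaps. A lug turned anticlockwise off a ledge can be pressed down 8.5 mm to this floor, where more anticlockwise turning is stopped. Then clockwise it goes under the ridge it came from: the channel, 5.5 mm high, falls 5 mm in 60 degrees, runs level for 10 degrees and ends at a stop.
- can: White plastic wash-water can, fixed and heavy, 240 (x) x 200 x 135 mm, carry handle up to 169 mm at the far side (+x). Origin on the bench, 10 mm nearer the neck side than the middle of its base. The neck rises from its sloping front, which is square to the neck and 36 mm below the rim; a flange 60 mm across ends 26 mm below the rim.
- cap_wing (a point): Centre of the upright wing of the loose grey plastic cap (about 70 g): wing 50 mm long (x axis), 14 mm thick (y), 30 mm high, on a round cap 58 mm across. This point is 15 mm above the cap's round top face and 42.5 mm above the foot of the skirt. z points up out of the cap. The cap stands on the bench skirt down, 57.5 mm high in all.
- cap_in (a point): Centre of the cap's inner ceiling, on its axis 19 mm below the wing's centre; axes as the wing's. Its height above the rim along the neck's axis: about 18 mm with the lugs on top of the stops (turned backward they slip down), 14 mm on the ledges, 5.5 mm at the start of the thread (at once, if set down by luck over the gaps), 0.5 mm fully home. No spring-back.
- cap_lugs (a point): Point on the cap's axis level with its three inward lugs, 21 mm below the inner ceiling, 2.5 mm above the skirt's foot. The lugs are round, 4 mm thick, 120 degrees apart, tips 19 mm from the axis, inside a bore 50 mm across. They cannot be seen from above; where they stand around the cap is not given.
- drink: Bystander: plain aluminium drink can, 66 mm across, 122 mm high, origin at the centre of its foot.
- punnet: Bystander: clear plastic punnet of pea pods, 130 x 115 x 55 mm, origin at the centre of its underside.
- marker: Bystander: marker pen lying on the bench, 135 mm long (along its x), 19 mm thick, origin at its middle on the bench.
Things that resemble listed ones, but are neither listed nor needed, are in the scene too. Of the things shaped like the part that bears cap_wing, the grey one is meant.

How it is judged:
At the end, for the whole second after the job is handed in: The cap is screwed home: its inner ceiling is less than 2.2 mm above the rim, within 6 mm of the rim's centre, its axis within 0.09 rad of the neck's; it is let go and at rest (z of cap_in in the frame of neck_rim between -0.003 and 0.0022 m and distance between cap_in and neck_rim below 0.006 m and angle between the z axis of cap_in and the z axis of neck_rim, either way round below 0.09 rad and contact force between cap and the fingers below 0.1 N and linear speed of cap below 0.02 m/s); the robot touches nothing.
It fails at once if the drink can is shifted more than 30 mm (distance of drink from where it was at the start of the episode above 0.03 m).
It fails at once if the punnet is shifted more than 30 mm (distance of punnet from where it was at the start of the episode above 0.03 m).
It fails at once if the marker is shifted more than 30 mm (distance of marker from where it was at the start of the episode above 0.03 m).
It also fails if it takes over 58 s, if anything falls off the work surface, if the arm or the gripper's body presses on something with over 40 N, if the wrist force passes 120 N, or if a joint passes its speed limit or range.

## Working session

There is one attempt and no reset: what is moved stays moved. The work goes in short steps, Python scripts to look and compute and a tool call to move; the robot and the scene stay as the last step left them, time stands still between calls to the robot, and variables do not carry over. Pictures are saved under pics/ and viewed, about 8 in all and at most 12, crops included, and the job is handed in when it is done.

Besides the shell and the picture viewer there is one more tool, called after "Call:" as name(argument=value, ...), one argument or row to a line, values as JSON. jog_arm: Moves the arm, as the interface text tells. Its arguments: {"type":"object","properties":{"moves":{"type":"array","items":{"type":"array","items":{"type":"number"}}},"grip":{"type":"number"},"grip_force":{"type":"number"}},"required":["moves"]}

```bash
mkdir -p pics; ls
python3 - <<'E'
from rig import r
import cv2,numpy as np
print(r.sense())
for n in ("scene","top"):
    im=r.capture(n); cv2.imwrite(f"pics/{n}0.png",im[:,:,::-1])
    m=r.camera_model(n); print(n,m)
m=r.camera_model("wrist"); print(m)
a=cv2.imread("pics/scene0.png");b=cv2.imread("pics/top0.png")
cv2.imwrite("pics/both0.png",cv2.resize(np.vstack([a,b]),(480,600)))
E
```

```text
pics
{'t': 0.0, 'joint_positions': array([-1.18171221,  0.60014218, -0.00255096,  1.60012315,  0.0017559 ,
        0.94289723, -0.07981517]), 'dq': array([ 1.72731342e-04,  8.32881854e-06,  1.67031397e-03,  1.76939983e-03,
       -1.04296917e-03,  9.31535667e-04,  4.00041735e-04]), 'joint_efforts': array([-1.30781133e-03, -7.65045691e+01,  1.49672795e+00, -2.52356476e+01,
       -5.24345599e-02,  1.68545701e-02,  1.60636214e-04]), 'tool_pos': array([0.3255095 , 0.64759671, 0.4038497 ]), 'eef_rot': array([ 8.51205439e-01,  5.24832055e-01, -6.38562721e-04,  4.54661018e-04]), 'force': array([-0.77603727,  0.76523645,  0.34136991]), 'torque': array([-0.01495277, -0.0309609 ,  0.00980831]), 'finger_gap': 0.09285247639236978}
scene {'vertical_fov': 57.88287127086819, 'cx': 318.568301486902, 'cy': 206.01361012845516, 'dist_coeffs': array([-0.0055208,  0.       ,  0.       ,  0.       ,  0.       ]), 'world_to_cam': array([[-0.09891857,  0.99493161, -0.01806146,  0.13548861],
       [ 0.75513119,  0.06323156, -0.65251717, -0.3875633 ],
       [-0.6480679 , -0.07818484, -0.75755866,  1.345554
[... 342 characters left out ...]
8, -0.01672812, -0.15770118,  0.57215594],
       [ 0.15759335,  0.00758771, -0.98747494,  0.8913598 ],
       [ 0.        ,  0.        ,  0.        ,  1.        ]])}
{'vertical_fov': 58.52380350133677, 'cx': 321.0394630421908, 'cy': 202.59998358415197, 'dist_coeffs': array([-0.02820595,  0.        ,  0.        ,  0.        ,  0.        ]), 'world_to_cam': array([[ 4.48339253e-01,  8.93863023e-01, -9.00331206e-04,
        -7.24524678e-01],
       [ 8.59514921e-01, -4.30834134e-01,  2.74983724e-01,
        -3.35639647e-02],
       [ 2.45409889e-01, -1.24059846e-01, -9.61448460e-01,
         3.90587023e-01],
       [ 0.00000000e+00,  0.00000000e+00,  0.00000000e+00,
         1.00000000e+00]])}
```

View pics/top0.png

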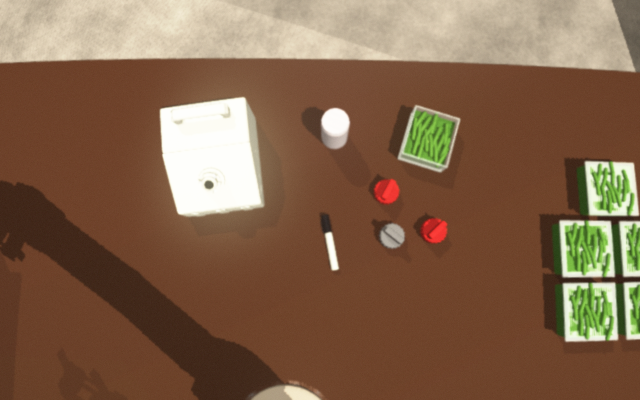

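View pics/scene0.png

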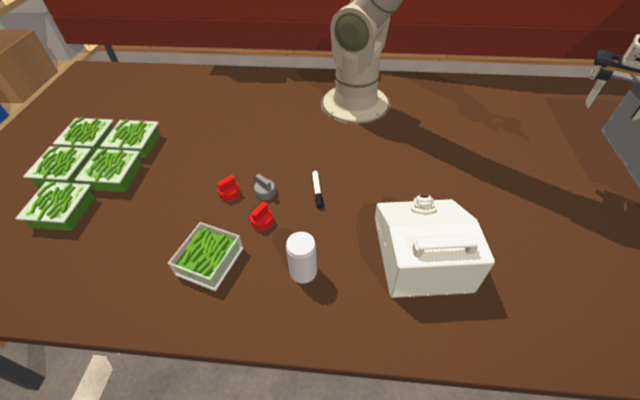

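```bash
cat > h.py <<'E'
import cv2,numpy as np
from rig import r
from scipy.spatial.transform import Rotation as R
def K(m):
    f=200/np.tan(np.radians(m["vertical_fov"]/2)); return np.array([[f,0,m["cx"]],[0,f,m["cy"]],[0,0,1.]])
def ray(m,px):
    u=cv2.undistortPoints(np.array([[px]],float),K(m),m["dist_coeffs"])[0,0]
    T=m["world_to_cam"]; Rt=T[:3,:3].T
    return -Rt@T[:3,3], Rt@np.array([u[0],u[1],1.])
def onz(m,px,z):
    c,d=ray(m,px); return c+d*(z-c[2])/d[2]
def tri(obs):
    A=np.zeros((3,3));b=np.zeros(3)
    for m,p in obs:
        c,d=ray(m,p);d=d/np.linalg.norm(d);P=np.eye(3)-np.outer(d,d);A+=P;b+=P@c
    return np.linalg.solve(A,b)
def proj(m,X):
    T=m["world_to_cam"]; rv=cv2.Rodrigues(T[:3,:3])[0]
    return cv2.projectPoints(np.atleast_2d(np.asarray(X,float)),rv,T[:3,3],K(m),m["dist_coeffs"])[0][:,0]
def yaw():  # direction of jaw axis (tool x) about world z
    q=R.from_quat(r.sense()["eef_rot"]).as_matrix(); return np.arctan2(q[1,0],q[0,0])
E
python3 - <<'E'
from h import *
t=r.camera_model("top"); s=r.camera_model("scene")
print("cap",onz(t,(393,235),.05), "red",onz(t,(387,191),.05),onz(t,(435,231),.05))
print("neck rim",tri([(t,(209,184)),(s,(425,199))]))
print("drink",onz(t,(335,122),.12),"marker",onz(t,(325,216),.01),onz(t,(335,269),.01))
print("can corners z=.135",[onz(t,p,.135)[:2].round(3) for p in ((247,98),(162,105),(178,214),(263,205),(255,145),(165,152))])
print(yaw(), R.from_quat(r.sense()["eef_rot"]).as_matrix().round(3))
a=cv2.imread("pics/top0.png"); c=cv2.imread("pics/scene0.png")
A=cv2.resize(a[160:260,370:450],None,fx=4,fy=4,interpolation=cv2.INTER_CUBIC)
B=cv2.resize(a[90:225,150:270],None,fx=3.2,fy=3.2,interpolation=cv2.INTER_CUBIC)
B=cv2.copyMakeBorder(B,0,max(0,432-B.shape[0]),0,0,0); A=cv2.copyMakeBorder(A,0,432-400,0,0,0)
cv2.imwrite("pics/crop1.png",np.hstack([A,B[:432]]))
E
```

```text
cap [ 0.47753671 -0.24286452  0.05      ] red [ 0.58233468 -0.22933444  0.05      ] [ 0.48833162 -0.34284303  0.05      ]
neck rim [0.57969645 0.1788549  0.11978209]
drink [ 0.72794942 -0.10145252  0.12      ] marker [ 0.52390199 -0.08173682  0.01      ] [ 0.39524117 -0.10826342  0.01      ]
can corners z=.135 [array([0.777, 0.1  ]), array([0.76 , 0.297]), array([0.509, 0.238]), array([0.533, 0.052]), array([0.667, 0.076]), array([0.648, 0.279])]
1.1050860445608173 [[ 0.449  0.894 -0.   ]
 [ 0.894 -0.449 -0.001]
 [-0.001  0.    -1.   ]]
```

View pics/crop1.png

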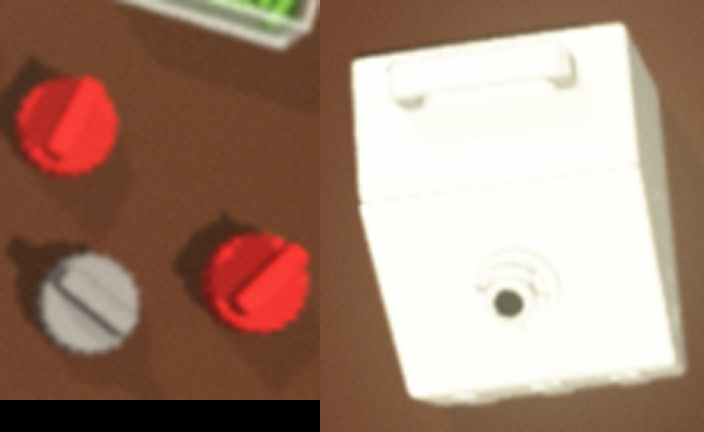

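Call:
jog_arm(
  moves=[
    [1.2, -3.7, 0, -0.08],
    [1.2, -3.7, 0, -0.08],
    [1.2, -3.7, 0, -0.08],
    [1.2, -3.7, 0, -0.08],
    [1.2, -3.7, 0, -0.08],
    [1.2, -3.7, 0, -0.08],
    [1.2, -3.7, 0, -0.08],
    [1.2, -3.7, 0, -0.08],
    [1.2, -3.7, 0, -0.08],
    [1.2, -3.7, 0, -0.08],
    [1.2, -3.7, 0, -0.08],
    [1.2, -3.7, 0, -0.08],
  ],
)

```text
t: 1.3
tool_pos: [0.4698, 0.2022, 0.4047]
eef_rot: [0.997, 0.071, -0.0, 0.0]
force: [0.6, 0.3, -0.2]
finger_gap: 0.0934
```

Call:
jog_arm(
  moves=[
    [0, -3.7, -0.5, -0.08],
    [0, -3.7, -0.5, -0.08],
    [0, -3.7, -0.5, -0.08],
    [0, -3.7, -0.5, -0.08],
    [0, -3.7, -0.5, -0.08],
    [0, -3.7, -0.5, -0.08],
    [0, -3.7, -0.5, -0.08],
    [0, -3.7, -0.5, -0.08],
    [0, -3.7, -0.5, -0.08],
    [0, -3.7, -0.5, -0.08],
    [0, -3.7, -0.5, -0.08],
    [0, -3.7, 0, -0.08],
  ],
)

```text
t: 2.5
tool_pos: [0.4693, -0.2416, 0.349]
eef_rot: [0.918, -0.398, -0.001, 0.0]
force: [1.5, -0.2, -0.1]
finger_gap: 0.0932
```

Run:
```python
from h import *
s=r.sense(); m=r.camera_model("wrist"); im=r.capture("wrist")
cv2.imwrite("pics/w1.png",im[:,:,::-1]); np.save("w1.npy",m)
print(s["t"],s["tool_pos"],yaw(),s["joint_positions"],s["force"])
print(proj(m,[[.4775,-.243,.0575],[.4775,-.243,.0]]))
```

```text
2.5 [ 0.46929639 -0.24157283  0.34902897] -0.8281362600349097 [ 0.01792037  0.48432446  0.49866131  2.12497862 -0.39199918  0.62185555
 -0.02663204] [ 1.45741868 -0.15577711 -0.072232  ]
[[329.11538106 195.17545706]
 [327.92475276 179.53319323]]
```

View pics/w1.png

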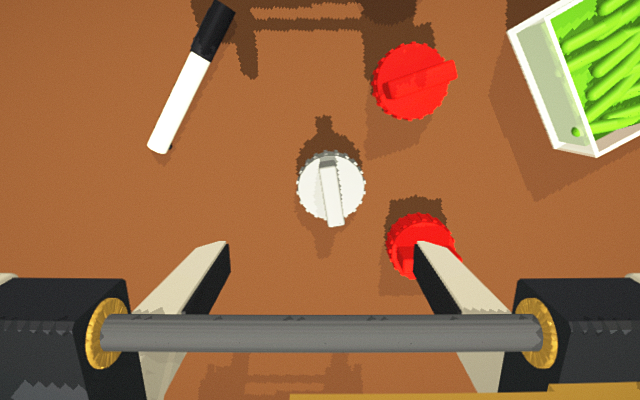

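Run:
```python
from h import *
a=cv2.imread("pics/w1.png")
cv2.imwrite("pics/w1c.png",cv2.resize(a[145:235,285:375],None,fx=6,fy=6,interpolation=cv2.INTER_CUBIC))
```

```text
(no output)
```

View pics/w1c.png

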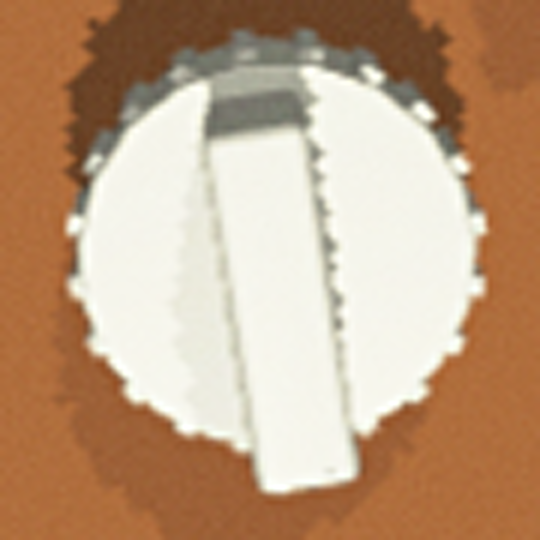

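Run:
```python
from h import *
m=np.load("w1.npy",allow_pickle=True).item()
P=np.array([onz(m,(285+x/6-.4,145+y/6-.4),.0575) for x,y in ((208,140),(302,128),(356,478),(262,492))])
print(P.round(4),P.mean(0)); d=(P[0]+P[1]-P[2]-P[3])/2; print("len",np.linalg.norm(d),"ang",np.arctan2(d[1],d[0]),"w",np.linalg.norm(P[0]-P[1]))
print("jaw should be",np.arctan2(d[1],d[0])-np.pi/2)
```

```text
[[ 0.488  -0.2225  0.0575]
 [ 0.4974 -0.2302  0.0575]
 [ 0.4681 -0.2684  0.0575]
 [ 0.458  -0.2606  0.0575]] [ 0.47789573 -0.24543421  0.0575    ]
len 0.048318410385577486 ang 0.9090207931161582 w 0.012156053141520988
jaw should be -0.6617755336787383
```

Call:
jog_arm(
  moves=[
    [0.87, -0.39, 0, 0.083],
    [0, 0, -4, 0.083],
    [0, 0, -4, 0],
    [0, 0, -2.6, 0],
    [0, 0, -1.6, 0],
    [0, 0, -1.0, 0],
    [0, 0, 0, 0],
    [0, 0, 0, 0],
  ],
  grip=5,
  grip_force=10,
)

```text
t: 3.35
tool_pos: [0.4784, -0.2442, 0.2181]
eef_rot: [0.948, -0.319, 0.0, 0.0]
force: [-0.4, 0.6, 0.2]
finger_gap: 0.0499
```

Run:
```python
from h import *
s=r.sense();print(s["tool_pos"],yaw(),s["finger_gap"],s["force"])
```

```text
[ 0.47844784 -0.24422635  0.21812674] -0.6489951763431182 0.04994092391179285 [-0.37921462  0.63445692  0.17688061]
```

Call:
jog_arm(
  moves=[
    [0, 0, 0, 0],
    [0, 0, 0, 0],
    [0, 0, 0, 0],
    [0, 0, 0, 0],
    [0, 0, 0, 0],
    [0, 0, 0, 0],
    [0, 0, 0.5, 0],
    [0, 0, 3, 0],
    [0, 0, 4, 0],
    [0, 0, 4, 0],
    [0, 0, 4, 0],
    [0, 0, 3, 0],
  ],
  grip=0,
  grip_force=10,
)

```text
t: 4.55
tool_pos: [0.478, -0.2443, 0.4053]
eef_rot: [0.948, -0.319, 0.001, 0.0]
force: [0.4, 0.5, -1.1]
finger_gap: 0.0138
```

Call:
jog_arm(
  moves=[
    [-0.3, 3.6, 0, -0.069],
    [-0.3, 3.6, 0, -0.069],
    [-0.3, 3.6, 0, -0.069],
    [-0.3, 3.6, 0, -0.069],
    [-0.3, 3.6, 0, -0.069],
    [-0.3, 3.6, 0, -0.069],
    [-0.3, 3.6, 0, -0.069],
    [-0.3, 3.6, 0, -0.069],
    [-0.3, 3.6, 0, -0.069],
    [-0.3, 3.6, 0, -0.069],
    [-0.3, 3.6, 0, -0.069],
    [-0.3, 2.6, 0, -0.069],
  ],
)

```text
t: 5.75
tool_pos: [0.4418, 0.1801, 0.4028]
eef_rot: [0.739, -0.674, -0.0, -0.0]
force: [-0.1, 0.1, -1.0]
finger_gap: 0.014
```

Run:
```python
from h import *
s=r.sense(); m=r.camera_model("wrist"); im=r.capture("wrist")
cv2.imwrite("pics/w2.png",im[:,:,::-1]); np.save("w2.npy",m)
print(s["t"],s["tool_pos"],yaw(),s["joint_positions"],s["force"],s["finger_gap"])
print(proj(m,[[.58,.179,.12]]))
cv2.imwrite("pics/w2b.png",cv2.resize(cv2.convertScaleAbs(im[:,:,::-1],alpha=.9),(800,500)))
```

```text
5.75 [0.44175994 0.18010963 0.40284973] -1.4782267361243075 [-1.09162703  0.39538664  0.80677061  2.18635271 -0.43498928  0.72237504
 -1.46758136] [-0.06257233  0.13491962 -1.00319955] 0.013983017869406896
[[341.84415358   7.01920982]]
```

View pics/w2b.png

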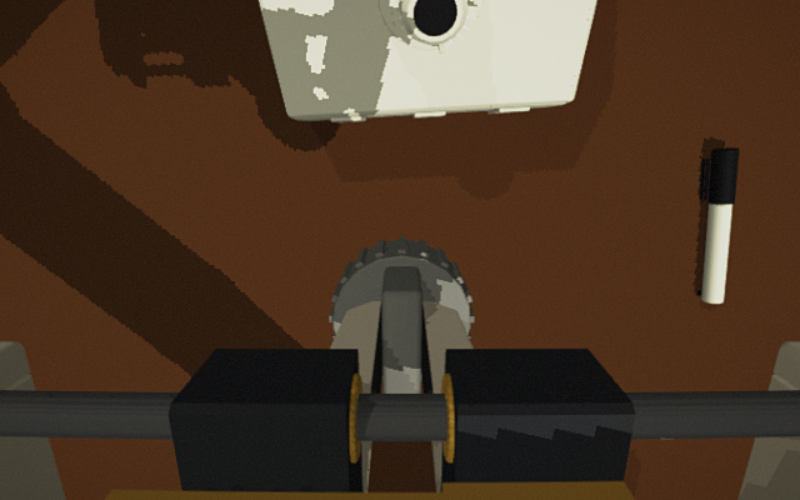

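Call:
jog_arm(
  moves=[
    [2, 0, 2, 0],
    [2, 0, 2, 0],
    [2, 0, 1, 0],
    [1, 0, 1, 0],
    [0, 0, 0, 0],
  ],
)

```text
t: 6.3
tool_pos: [0.5134, 0.1774, 0.4638]
eef_rot: [0.739, -0.673, 0.001, -0.001]
force: [-0.4, -0.5, -0.2]
finger_gap: 0.0141
```

Run:
```python
from h import *
s=r.sense(); m=r.camera_model("wrist"); im=r.capture("wrist")
cv2.imwrite("pics/w3.png",im[:,:,::-1]); np.save("w3.npy",m)
print(s["t"],s["tool_pos"],yaw(),s["joint_positions"])
p=proj(m,[[.58,.179,.12]])[0]; print(p)
x,y=int(p[0])-80,max(0,int(p[1])-55)
print(x,y)
c=im[y:y+120,x:x+160,::-1]; cv2.imwrite("pics/w3c.png",cv2.resize(c,None,fx=5,fy=5,interpolation=cv2.INTER_CUBIC))
```

```text
6.3 [0.51339093 0.17737059 0.4638301 ] -1.477531006797448 [-1.03551917  0.40584816  0.84534059  1.98234492 -0.38169274  0.91554944
 -1.47077072]
[326.1038825 113.9945611]
246 58
```

View pics/w3c.png

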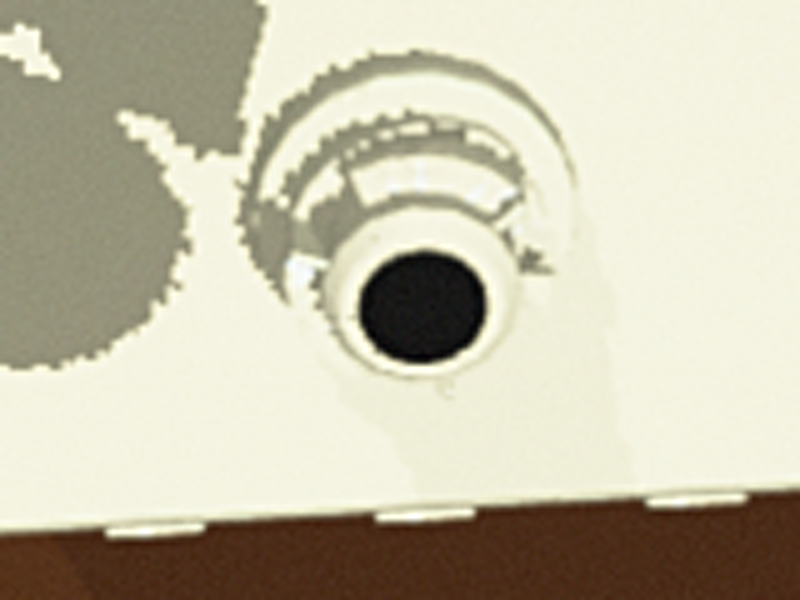

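Run:
```python
from h import *
t=r.camera_model("top"); m3=np.load("w3.npy",allow_pickle=True).item(); m2=np.load("w2.npy",allow_pickle=True).item()
f=lambda x,y:(246+x/5-.4,58+y/5-.4)
h=f(423,306)
X=tri([(t,(208.6,184.5)),(m3,h),(m2,(347.6,10.1))]); print("rim",X, [ (proj(m,X)[0]-np.array(p)).round(1) for m,p in ((t,(208.6,184.5)),(m3,h),(m2,(347.6,10.1)))])
print(tri([(t,(208.6,184.5)),(m3,h)]))
for z in (.02,.05):
    a,b=onz(m3,f(0,533),z),onz(m3,f(800,487),z); d=a-b; print("can yaw",np.degrees(np.arctan2(d[1],d[0]))-90,a)
for z in (.135,):
    a,b=onz(t,(165,152),z),onz(t,(255,144.5),z); d=a-b; print("ridge yaw",np.degrees(np.arctan2(d[1],d[0]))-90,a,b)
    a,b=onz(t,(162,105),z),onz(t,(247,98),z); d=a-b; print("far yaw",np.degrees(np.arctan2(d[1],d[0]))-90,a,b)
# predicted flange & rim ellipses for yaw
y=np.radians(4)
for yd in (0,4,8):
  y=np.radians(yd); n=np.array([-np.cos(y)*.5,-np.sin(y)*.5,np.sqrt(.75)]); u=np.array([-np.sin(y),np.cos(y),0]); v=np.cross(n,u)
  for d,R_ in ((0,.0175),(.026,.03)):
    q=np.array([X-n*d+R_*(np.cos(a)*u+np.sin(a)*v) for a in np.linspace(0,6.28,60)])
    p=(proj(m3,q)-[246,58]+.4)*5; print(yd,d,"L%d R%d T%d B%d"%(p[:,0].min(),p[:,0].max(),p[:,1].min(),p[:,1].max()))
```

```text
rim [0.57649568 0.17542576 0.13026616] [array([0.1, 0.1]), array([-0.2,  0.2]), array([ 0.1, -0.6])]
[0.57661296 0.17534349 0.13091882]
can yaw 8.71695688711091 [0.50934386 0.2679565  0.02      ]
can yaw 8.71695688711091 [0.51509427 0.26202581 0.05      ]
ridge yaw 5.468733245440063 [0.64833802 0.27891619 0.135     ] [0.66778073 0.07583436 0.135     ]
far yaw 5.092750848470743 [0.75983588 0.29666704 0.135     ] [0.77737779 0.09983248 0.135     ]
0 0 L320 R524 T215 B391
0 0.026 L261 R592 T70 B366
4 0 L320 R524 T215 B391
4 0.026 L256 R586 T70 B366
8 0 L320 R523 T215 B391
8 0.026 L251 R581 T70 B366
```

Call:
jog_arm(
  moves=[
    [4, 0.1, 0, 0.029],
    [4, 0.2, 0, 0],
    [3.3, 0.1, 0, 0],
    [0, 0, -3, 0],
    [0, 0, -3, 0],
    [0, 0, -2.5, 0],
    [0, 0, -1.2, 0],
    [0, 0, 0, 0],
    [0, 0, 0, 0],
  ],
)

```text
t: 7.25
tool_pos: [0.6253, 0.1817, 0.3664]
eef_rot: [0.749, -0.662, 0.0, -0.0]
force: [-0.2, -0.4, -0.4]
finger_gap: 0.0142
```

Run:
```python
from h import *
s=r.sense();print(s["t"],s["tool_pos"],yaw(),s["finger_gap"],s["force"],s["torque"],s["joint_positions"])
```

```text
7.25 [0.62531742 0.18172826 0.36638464] -1.448147739276478 0.014203254265142405 [-0.1735006  -0.4126417  -0.44175965] [-0.01985901  0.12247462 -0.05643772] [-0.8047055   0.64570741  0.69944915  1.84224967 -0.54034895  0.85265927
 -1.28537238]
```

Call:
jog_arm(
  moves=[
    [0, 0, -0.6, 0],
    [0, 0, -0.5, 0],
    [0, 0, 0, 0],
  ],
)

```text
t: 7.55
tool_pos: [0.6251, 0.182, 0.3545]
eef_rot: [0.749, -0.662, -0.0, 0.0]
force: [0.3, 0.4, -0.1]
finger_gap: 0.014
```

Call:
jog_arm(
  moves=[
    [-0.3, -0.04, 0, 0],
    [-0.3, -0.04, 0, 0],
    [-0.3, -0.04, 0, 0],
    [0, 0, 0, 0],
  ],
)

```text
t: 7.95
tool_pos: [0.6159, 0.1806, 0.3549]
eef_rot: [0.749, -0.662, -0.0, 0.0]
force: [-0.1, -0.1, 0.1]
finger_gap: 0.014
```

Call:
jog_arm(
  moves=[
    [-0.3, -0.04, 0, 0],
    [-0.3, -0.04, 0, 0],
    [0, 0, 0, 0],
  ],
)

```text
t: 8.25
tool_pos: [0.6099, 0.1798, 0.3547]
eef_rot: [0.749, -0.662, -0.0, 0.0]
force: [-0.8, -0.4, -0.0]
finger_gap: 0.0139
```

Call:
jog_arm(
  moves=[
    [-0.3, -0.04, 0, 0],
    [-0.3, -0.04, 0, 0],
    [0, 0, 0, 0],
  ],
)

```text
t: 8.55
tool_pos: [0.6039, 0.179, 0.3547]
eef_rot: [0.749, -0.662, -0.0, 0.0]
force: [0.3, -0.3, -0.3]
finger_gap: 0.014
```

Run:
```python
from h import *
m=r.camera_model("wrist"); s=r.camera_model("scene")
a=r.capture("wrist")[:,:,::-1]; b=r.capture("scene")[:,:,::-1]; cv2.imwrite("pics/w4.png",a); cv2.imwrite("pics/s4.png",b)
A=cv2.resize(a[170:370,220:440],None,fx=2,fy=2,interpolation=cv2.INTER_CUBIC)
B=cv2.resize(b[130:230,375:470],(380,400),interpolation=cv2.INTER_CUBIC)
cv2.imwrite("pics/c4.png",np.hstack([A,B])); print(r.sense()["tool_pos"],r.sense()["force"],r.sense()["torque"])
```

```text
[0.60426491 0.17906237 0.35475366] [-0.50486901  0.07930039  0.11633665] [-0.01704328  0.15470163 -0.04010773]
```

View pics/c4.png

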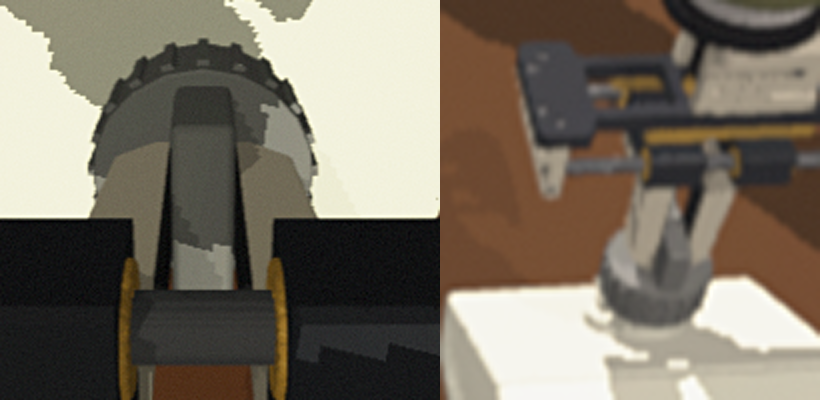

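Call:
jog_arm(
  moves=[
    [0, 0, 0.6, 0],
    [-1.0, -0.12, 0, 0],
    [-1.0, -0.12, 0, 0],
    [0, 0, 0, 0],
    [0, 0, -0.5, 0],
    [0, 0, -0.5, 0],
    [0, 0, 0, 0],
  ],
)

```text
t: 9.35
tool_pos: [0.5843, 0.1768, 0.3498]
eef_rot: [0.749, -0.662, -0.0, 0.001]
force: [0.3, -0.5, -0.4]
finger_gap: 0.0139
```

Call:
jog_arm(
  moves=[
    [0, 0, -0.3, 0],
    [0, 0, -0.3, 0],
    [0, 0, 0, 0],
  ],
)

```text
t: 9.65
tool_pos: [0.5846, 0.1769, 0.3443]
eef_rot: [0.749, -0.662, 0.0, -0.0]
force: [0.8, 1.3, -1.9]
finger_gap: 0.0138
```

Call:
jog_arm(
  moves=[
    [-0.3, -0.04, -0.1, 0],
    [-0.3, -0.04, -0.1, 0],
    [-0.3, -0.04, -0.1, 0],
    [0, 0, 0, 0],
  ],
)

```text
t: 10.05
tool_pos: [0.5748, 0.1755, 0.3418]
eef_rot: [0.749, -0.662, -0.0, 0.0]
force: [0.6, 1.9, 1.1]
finger_gap: 0.0141
```

Call:
jog_arm(
  moves=[
    [-0.3, -0.04, -0.1, 0],
    [-0.3, -0.04, -0.1, 0],
    [-0.3, -0.04, -0.1, 0],
    [0, 0, 0, 0],
  ],
)

```text
t: 10.45
tool_pos: [0.5654, 0.1743, 0.3385]
eef_rot: [0.749, -0.662, -0.001, 0.001]
force: [-1.2, 1.7, 2.7]
finger_gap: 0.014
```

Run:
```python
from h import *
s=r.sense();print(s["t"],s["tool_pos"],yaw(),s["finger_gap"],s["force"],s["torque"])
a=cv2.imread("pics/w4.png");b=r.capture("wrist")[:,:,::-1]; cv2.imwrite("pics/w5.png",b)
print(np.abs(a.astype(int)-b)[170:300,220:440].mean())
```

```text
10.45 [0.56537543 0.17426288 0.33847743] -1.4477086544386168 0.014006236886066201 [-1.23325766  1.66741618  2.74494228] [0.65009251 0.40957797 0.01418479]
41.74104895104895
```

Call:
jog_arm(
  moves=[
    [-0.3, -0.04, -0.1, 0],
    [-0.3, -0.04, -0.1, 0],
    [-0.3, -0.04, -0.1, 0],
    [0, 0, 0, 0],
  ],
)

```text
t: 10.9
tool_pos: [0.5569, 0.1728, 0.3355]
eef_rot: [0.749, -0.662, -0.0, 0.0]
force: [1.0, 0.7, 0.5]
finger_gap: 0.014
```

Run:
```python
from h import *
st=r.sense();print(st["tool_pos"],st["force"],st["torque"])
a=r.capture("wrist")[:,:,::-1]; b=r.capture("scene")[:,:,::-1]; cv2.imwrite("pics/w6.png",a); cv2.imwrite("pics/s6.png",b)
A=cv2.resize(a[150:350,220:440],None,fx=2,fy=2,interpolation=cv2.INTER_CUBIC)
B=cv2.resize(b[130:230,375:470],(380,400),interpolation=cv2.INTER_CUBIC)
cv2.imwrite("pics/c6.png",np.hstack([A,B]))
```

```text
[0.55686    0.17282657 0.3354715 ] [0.9523311  0.74503936 0.50650742] [0.14555908 0.08357837 0.01697982]
```

View pics/c6.png

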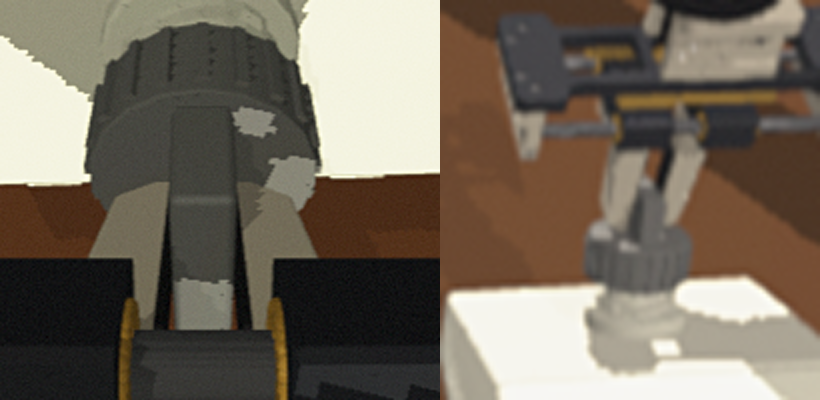

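Call:
jog_arm(
  moves=[
    [0.1, 0.01, -0.15, 0],
    [0, 0, 0, 0.06],
    [0, 0, 0, 0.06],
    [0, 0, 0, 0.06],
    [0, 0, 0, 0],
  ],
  grip=0,
  grip_force=6,
)

```text
t: 11.5
tool_pos: [0.5581, 0.1722, 0.334]
eef_rot: [0.806, -0.592, -0.0, 0.001]
force: [-1.9, -2.5, 1.4]
finger_gap: 0.0142
```

```bash
cat > st.py <<'E'
from h import *
C=np.array([.5765,.1754,.1303]);a=np.radians(7);n=np.array([-.5*np.cos(a),-.5*np.sin(a),.866])
def st():
    s=r.sense();p=s["tool_pos"]-[0,0,.167]-C;h=p@n;o=p-h*n
    print("t%.2f"%s["t"],s["tool_pos"].round(4),"psi %.1f"%np.degrees(yaw()+np.pi/2-a),"h %.1f off(up,lat) %.1f %.1f"%(h*1e3,1e3*(o@np.array([.866*np.cos(a),.866*np.sin(a),.5])),1e3*(o@np.array([-np.sin(a),np.cos(a),0]))),"gap %.1f"%(s["finger_gap"]*1e3),"F",s["force"].round(1),"M",s["torque"].round(2),"q7 %.2f"%s["joint_positions"][6])
if __name__=="__main__": st()
E
python3 st.py
```

```text
t11.50 [0.5581 0.1722 0.334 ] psi 10.3 h 41.1 off(up,lat) 2.2 -0.9 gap 14.2 F [-1.9 -2.5  1.4] M [-0.54  0.51 -0.05] q7 -1.12
```

Call:
jog_arm(
  moves=[
    [0, 0, 0, 0.06],
    [0, 0, 0, 0.06],
    [0, 0, 0, 0.06],
    [0, 0, 0, 0.06],
    [0, 0, 0, 0],
  ],
)

```text
t: 12.0
tool_pos: [0.5586, 0.1721, 0.3342]
eef_rot: [0.87, -0.493, 0.0, 0.0]
force: [0.3, -3.8, 0.0]
finger_gap: 0.0166
```

```bash
python3 st.py
```

```text
t12.00 [0.5586 0.1721 0.3342] psi 24.0 h 41.0 off(up,lat) 2.7 -1.1 gap 16.6 F [ 0.3 -3.8  0. ] M [-1.06 -0.06 -0.1 ] q7 -0.94
```

Call:
jog_arm(
  moves=[
    [0, 0, 0, 0.06],
    [0, 0, 0, 0.06],
    [0, 0, 0, 0.06],
    [0, 0, 0, 0.06],
    [0, 0, 0, 0.06],
    [0, 0, 0, 0.06],
    [0, 0, 0, 0.06],
    [0, 0, 0, 0],
  ],
)

```text
t: 12.8
tool_pos: [0.5591, 0.1726, 0.3344]
eef_rot: [0.954, -0.301, 0.001, -0.0]
force: [2.9, -2.6, 0.1]
finger_gap: 0.0211
```

```bash
python3 st.py
python3 - <<'E'
from h import *
a=r.capture("wrist")[:,:,::-1]; b=r.capture("scene")[:,:,::-1]; cv2.imwrite("pics/w7.png",a); cv2.imwrite("pics/s7.png",b)
A=cv2.resize(a[150:350,220:440],None,fx=2,fy=2,interpolation=cv2.INTER_CUBIC)
B=cv2.resize(b[130:230,375:470],(380,400),interpolation=cv2.INTER_CUBIC)
cv2.imwrite("pics/c7.png",np.hstack([A,B]))
E
```

```text
t12.80 [0.5591 0.1726 0.3344] psi 48.0 h 41.0 off(up,lat) 3.3 -0.6 gap 21.1 F [ 2.9 -2.6  0.1] M [-0.89 -0.67 -0.11] q7 -0.63
```

View pics/c7.png

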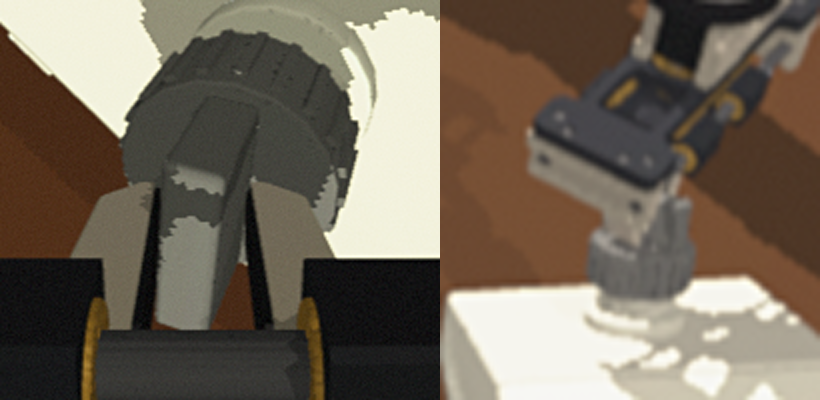

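Call:
jog_arm(
  moves=[
    [0.05, 0.01, -0.09, 0.05],
    [0.05, 0, -0.09, 0.05],
    [0.05, 0.01, -0.09, 0.05],
    [0.05, 0, -0.09, 0.05],
    [0, 0, 0, 0],
  ],
)

```text
t: 13.4
tool_pos: [0.5601, 0.172, 0.3305]
eef_rot: [0.979, -0.204, -0.0, 0.001]
force: [0.7, -6.9, 2.4]
finger_gap: 0.024
```

```bash
python3 st.py
```

```text
t13.40 [0.5601 0.172  0.3305] psi 59.5 h 37.1 off(up,lat) 2.2 -1.3 gap 24.0 F [ 0.7 -6.9  2.4] M [-1.76 -0.15 -0.23] q7 -0.49
```

Call:
jog_arm(
  moves=[
    [0.05, 0.01, -0.09, 0.05],
    [0.05, 0, -0.09, 0.05],
    [0, 0, 0, 0.05],
    [0, 0, 0, 0.05],
    [0, 0, 0, 0],
  ],
)

```text
t: 13.9
tool_pos: [0.5608, 0.1708, 0.3288]
eef_rot: [0.994, -0.106, -0.001, 0.002]
force: [-1.6, -11.4, 4.7]
finger_gap: 0.0283
```

```bash
python3 st.py
```

```text
t13.90 [0.5608 0.1708 0.3288] psi 70.8 h 35.3 off(up,lat) 1.8 -2.7 gap 28.3 F [ -1.6 -11.4   4.7] M [-2.8   0.16 -0.44] q7 -0.34
```

```bash
cat > prof.py <<'E'
from st import *
import sys
def prof(name):
    s=r.camera_model("scene"); im=cv2.imread(name).astype(float)
    e=[]
    for j in (-8,-4,0,4,8):  # lateral offset mm
        L=np.array([-np.sin(a),np.cos(a),0])*j*1e-3
        t=np.array([.866*np.cos(a),.866*np.sin(a),.5])
        hs=np.arange(-30,12,.5)*1e-3   # foot height above rim along n, on uphill skirt line
        rad=np.sqrt(29**2-j**2)*1e-3
        p=proj(s,[C+L+t*rad+n*h for h in hs]).astype(np.float32)
        v=cv2.remap(im.mean(2).astype(np.float32),p[:,0].reshape(1,-1),p[:,1].reshape(1,-1),cv2.INTER_LINEAR)[0]
        k=np.where((v[:-1]>130)&(v[1:]<=130))[0]; e.append((hs[k]*1e3).tolist())
    print(name,e)
for f in sys.argv[1:]: prof(f)
E
python3 - <<'E'
from h import *
cv2.imwrite("pics/s8.png",r.capture("scene")[:,:,::-1]); cv2.imwrite("pics/w8.png",r.capture("wrist")[:,:,::-1])
E
python3 prof.py pics/s6.png pics/s7.png pics/s8.png
```

```text
pics/s6.png [[-10.5], [-10.5], [-10.0], [-9.5], [-10.0]]
pics/s7.png [[-14.0], [-14.0], [-14.5], [-15.0], [-14.5]]
pics/s8.png [[-21.0], [-20.5], [-21.0], [-21.0], [-21.5]]
```

Call:
jog_arm(
  moves=[
    [0, 0, 0, 0],
    [0, 0, 0, 0],
    [0, 0, 0, 0],
  ],
  grip=4,
)

```text
t: 14.3
tool_pos: [0.5594, 0.1716, 0.3288]
eef_rot: [0.994, -0.106, -0.003, 0.002]
force: [-8.4, -9.5, 14.4]
finger_gap: 0.0397
```

```bash
python3 st.py
python3 - <<'E'
from h import *
a=r.capture("wrist")[:,:,::-1]; b=r.capture("scene")[:,:,::-1]; cv2.imwrite("pics/w9.png",a); cv2.imwrite("pics/s9.png",b)
A=cv2.resize(a[150:350,220:440],None,fx=2,fy=2,interpolation=cv2.INTER_CUBIC)
B=cv2.resize(b[130:230,375:470],(380,400),interpolation=cv2.INTER_CUBIC)
cv2.imwrite("pics/c9.png",np.hstack([A,B]))
E
python3 prof.py pics/s9.png
```

```text
t14.30 [0.5594 0.1716 0.3288] psi 70.8 h 36.0 off(up,lat) 0.7 -1.7 gap 39.7 F [-8.4 -9.5 14.4] M [-2.17  1.84 -0.21] q7 -0.34
pics/s9.png [[-23.5], [-24.0], [-23.5], [-24.0], [-23.5]]
```

View pics/c9.png

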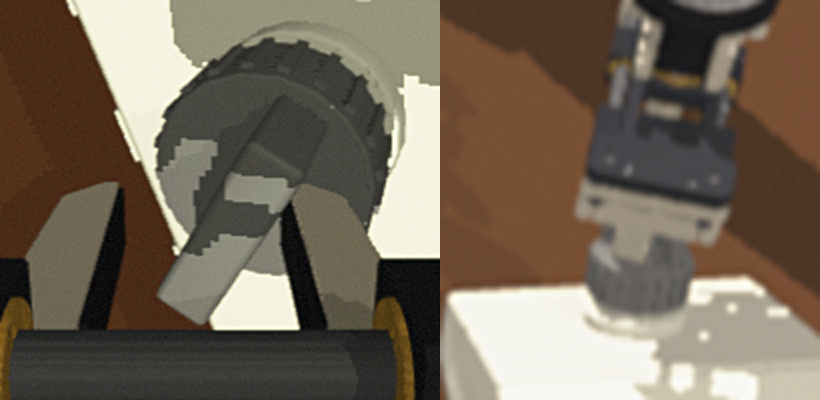

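Call:
jog_arm(
  moves=[
    [-0.1, 0, 0.3, 0],
    [-0.2, 0, 0.5, 0],
    [0, 0, 0, 0],
    [0, 0, 0, 0],
  ],
)

```text
t: 14.8
tool_pos: [0.5583, 0.1741, 0.3369]
eef_rot: [0.995, -0.104, 0.0, -0.0]
force: [0.0, 0.2, -0.6]
finger_gap: 0.0397
```

```bash
python3 - <<'E'
from h import *
cv2.imwrite("pics/s10.png",r.capture("scene")[:,:,::-1]); cv2.imwrite("pics/w10.png",r.capture("wrist")[:,:,::-1])
E
python3 st.py;python3 prof.py pics/s10.png
```

```text
t14.90 [0.5583 0.1738 0.3367] psi 71.1 h 43.3 off(up,lat) 3.9 0.7 gap 40.1 F [-0.3  0.1 -0.1] M [-0.03  0.09  0.03] q7 -0.34
pics/s10.png [[-19.5], [-19.0], [-19.5], [-19.0], [-19.5]]
```

Call:
jog_arm(
  moves=[
    [0, 0, 0, -0.12],
    [0, 0, 0, -0.12],
    [0, 0, 0, -0.12],
    [0, 0, 0, -0.12],
    [-0.05, -0.05, -0.3, 0],
    [0, 0, -0.3, 0],
    [0, 0, 0, 0],
  ],
)

```text
t: 15.6
tool_pos: [0.5576, 0.173, 0.3302]
eef_rot: [0.942, -0.336, -0.0, 0.0]
force: [-0.1, 0.2, -0.6]
finger_gap: 0.04
```

```bash
python3 st.py
```

```text
t15.60 [0.5576 0.173  0.3302] psi 43.7 h 38.0 off(up,lat) 0.0 -0.1 gap 40.0 F [-0.1  0.2 -0.6] M [ 0.01  0.11 -0.02] q7 -0.69
```

Call:
jog_arm(
  moves=[
    [0, 0, 0, 0],
    [0, 0, 0, 0],
    [0, 0, 0, 0],
    [0, 0, 0, 0],
  ],
  grip=0,
  grip_force=8,
)

```text
t: 16.0
tool_pos: [0.5581, 0.1727, 0.3311]
eef_rot: [0.941, -0.337, 0.0, -0.0]
force: [0.6, -0.5, 2.8]
finger_gap: 0.0202
```

```bash
python3 st.py
```

```text
t16.00 [0.5581 0.1727 0.3311] psi 43.6 h 38.6 off(up,lat) 0.8 -0.5 gap 20.2 F [ 0.6 -0.5  2.8] M [-0.28 -0.09 -0.1 ] q7 -0.69
```

Call:
jog_arm(
  moves=[
    [0.02, 0, -0.04, -0.06],
    [0.02, 0, -0.04, -0.06],
    [0.02, 0, -0.04, -0.06],
    [0.02, 0, -0.04, -0.06],
    [0.02, 0, -0.04, -0.06],
    [0.02, 0.01, -0.04, -0.06],
    [0, 0, 0, 0],
  ],
)

```text
t: 16.7
tool_pos: [0.5594, 0.1729, 0.3292]
eef_rot: [0.865, -0.501, 0.001, -0.0]
force: [-0.8, -1.2, 8.0]
finger_gap: 0.0182
```

```bash
python3 st.py
```

```text
t16.70 [0.5594 0.1729 0.3292] psi 22.8 h 36.3 off(up,lat) 1.0 -0.4 gap 18.2 F [-0.8 -1.2  8. ] M [-0.37  0.22  0.03] q7 -0.95
```

Call:
jog_arm(
  moves=[
    [0.02, 0, -0.04, -0.06],
    [0.02, 0, -0.04, -0.06],
    [0.02, 0, -0.04, -0.06],
    [0.02, 0, -0.04, -0.06],
    [0.02, 0, -0.04, -0.06],
    [0.02, 0.01, -0.04, -0.06],
    [0, 0, 0, 0],
  ],
)

```text
t: 17.4
tool_pos: [0.5602, 0.173, 0.3266]
eef_rot: [0.762, -0.648, -0.0, -0.0]
force: [-2.4, -0.0, 7.5]
finger_gap: 0.0141
```

```bash
python3 st.py;  python3 - <<'E'
from h import *
cv2.imwrite("pics/s11.png",r.capture("scene")[:,:,::-1]); cv2.imwrite("pics/w11.png",r.capture("wrist")[:,:,::-1])
E
python3 prof.py pics/s11.png
```

```text
t17.40 [0.5602 0.173  0.3266] psi 2.2 h 33.6 off(up,lat) 0.4 -0.3 gap 14.1 F [-2.4 -0.   7.5] M [-0.2   0.58 -0.04] q7 -1.21
pics/s11.png [[-21.0], [-20.0], [-20.0], [-19.5], [-20.0]]
```

Call:
jog_arm(
  moves=[
    [0.02, 0, -0.03, -0.06],
    [0.02, 0, -0.03, -0.06],
    [0.02, 0, -0.03, -0.06],
    [0.02, 0, -0.03, -0.06],
    [0.02, 0, -0.03, -0.06],
    [0.02, 0.01, -0.03, -0.06],
    [0, 0, 0, 0],
  ],
)

```text
t: 18.2
tool_pos: [0.5616, 0.1736, 0.325]
eef_rot: [-0.634, 0.774, 0.0, 0.001]
force: [-2.2, 1.3, 10.4]
finger_gap: 0.0182
```

```bash
python3 st.py
```

```text
t18.20 [0.5616 0.1736 0.325 ] psi -18.4 h 31.5 off(up,lat) 0.9 0.1 gap 18.2 F [-2.2  1.3 10.4] M [0.34 0.62 0.15] q7 -1.47
```

Call:
jog_arm(
  moves=[
    [0, 0, 0, -0.06],
    [0, 0, 0, -0.06],
    [0, 0, 0, -0.06],
    [0, 0, 0, -0.06],
    [0, 0, 0, -0.06],
    [0, 0, 0, -0.06],
    [0, 0, 0, 0],
  ],
)

```text
t: 18.9
tool_pos: [0.5618, 0.1748, 0.3248]
eef_rot: [-0.485, 0.874, 0.001, 0.001]
force: [-0.8, 4.4, 6.5]
finger_gap: 0.0215
```

```bash
python3 st.py;  python3 - <<'E'
from h import *
cv2.imwrite("pics/s12.png",r.capture("scene")[:,:,::-1]); cv2.imwrite("pics/w12.png",r.capture("wrist")[:,:,::-1])
E
python3 prof.py pics/s12.png
```

```text
t18.90 [0.5618 0.1748 0.3248] psi -38.9 h 31.2 off(up,lat) 1.0 1.2 gap 21.5 F [-0.8  4.4  6.5] M [1.29 0.1  0.24] q7 -1.74
pics/s12.png [[-22.0], [-21.5], [-21.5], [-21.5], [-22.0]]
```

Call:
jog_arm(
  moves=[
    [0, 0, 0.1, -0.06],
    [0, 0, 0, -0.06],
    [0, 0, 0, -0.06],
    [0, 0, 0, -0.06],
    [0, 0, 0, -0.06],
    [0, 0, 0, -0.06],
    [0, 0, 0, 0],
  ],
  grip_force=12,
)

```text
t: 19.7
tool_pos: [0.5624, 0.1754, 0.3253]
eef_rot: [-0.321, 0.947, 0.001, 0.001]
force: [3.2, 4.7, -1.3]
finger_gap: 0.0235
```

```bash
python3 st.py;  python3 - <<'E'
from h import *
cv2.imwrite("pics/s13.png",r.capture("scene")[:,:,::-1]); cv2.imwrite("pics/w13.png",r.capture("wrist")[:,:,::-1])
E
python3 prof.py pics/s13.png
```

```text
t19.70 [0.5624 0.1754 0.3253] psi -59.5 h 31.3 off(up,lat) 1.8 1.7 gap 23.5 F [ 3.2  4.7 -1.3] M [ 1.5  -1.02  0.25] q7 -2.02
pics/s13.png [[-24.0], [-24.0], [-24.0], [-24.0], [-24.0]]
```

Call:
jog_arm(
  moves=[
    [0, 0, 0, -0.06],
    [0, 0, 0, -0.06],
    [0, 0, 0, -0.06],
    [0, 0, 0, -0.06],
    [0, 0, 0, -0.06],
    [0, 0, 0, 0],
  ],
)

```text
t: 20.4
tool_pos: [0.5625, 0.1759, 0.3256]
eef_rot: [-0.177, 0.984, 0.002, 0.001]
force: [3.3, 8.1, 3.2]
finger_gap: 0.0254
```

```bash
python3 st.py;  python3 - <<'E'
from h import *
cv2.imwrite("pics/s14.png",r.capture("scene")[:,:,::-1]); cv2.imwrite("pics/w14.png",r.capture("wrist")[:,:,::-1])
E
python3 prof.py pics/s14.png
```

```text
t20.40 [0.5625 0.1759 0.3256] psi -76.6 h 31.4 off(up,lat) 2.2 2.2 gap 25.4 F [3.3 8.1 3.2] M [ 2.08 -0.79  0.37] q7 -2.25
pics/s14.png [[-24.0, 6.500000000000001], [-24.0, 4.0], [-24.0], [-24.0], [-24.0]]
```

Call:
jog_arm(
  moves=[
    [0, 0, 0, 0.1],
    [0, 0, 0, 0.1],
    [0, 0, 0, 0],
    [-0.3, 0, 0.8, 0],
    [-0.5, 0, 2, 0],
    [-2, 0, 4, 0],
    [-2, 0, 3, 0],
    [-2, 0, 1, 0.05],
    [-1, 0, 0, 0],
    [0, 0, 0, 0],
  ],
  grip=5,
)

```text
t: 21.5
tool_pos: [0.4824, 0.1737, 0.4331]
eef_rot: [-0.297, 0.955, 0.001, -0.0]
force: [0.2, 0.1, 0.2]
finger_gap: 0.05
```

```bash
python3 st.py;  python3 - <<'E'
from st import *
a=r.capture("wrist")[:,:,::-1]; b=r.capture("scene")[:,:,::-1];c=r.capture("top")[:,:,::-1]; cv2.imwrite("pics/s15.png",b); cv2.imwrite("pics/w15.png",a)
m=r.camera_model("wrist");np.save("w15.npy",m);p=proj(m,C)[0];print(p,proj(r.camera_model("top"),C))
p=proj(r.camera_model("wrist"),C)[0].astype(int);x,y=np.clip(p[0]-75,0,490),np.clip(p[1]-75,0,250)
print(x,y)
A=cv2.resize(a[y:y+150,x:x+150],(500,500),interpolation=cv2.INTER_CUBIC)
B=cv2.resize(b[170:245,390:450],(300,375),interpolation=cv2.INTER_CUBIC);B=cv2.copyMakeBorder(B,0,125,0,0,0)
cv2.imwrite("pics/c15.png",np.hstack([A,B]))
E
python3 prof.py pics/s15.png
```

```text
t21.50 [0.4824 0.1737 0.4331] psi -62.5 h 164.4 off(up,lat) -13.1 9.8 gap 50.0 F [0.2 0.1 0.2] M [0.08 0.14 0.04] q7 -2.22
[222.83058971 135.27417063] [[208.68236604 184.56339048]]
147 60
pics/s15.png [[-24.0, 6.0], [-24.0, 7.0], [-24.0, 9.000000000000002], [-24.5, 8.5], [-24.5, 10.0]]
```

View pics/c15.png

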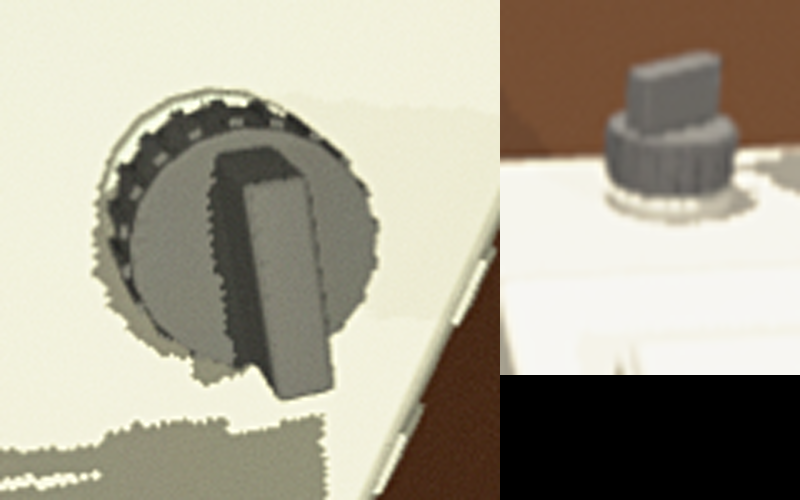

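Run:
```python
from st import *
from scipy.optimize import least_squares
m=np.load("w15.npy",allow_pickle=True).item()
t=np.array([.866*np.cos(a),.866*np.sin(a),.5]);j=np.cross(n,t)
o=np.array([(243,183),(303,175),(332,387),(283,398)])*.3+[147,60]-.35
def f(p,res=True):
    ph,u,v,h=p; x=np.cos(ph)*t+np.sin(ph)*j; y=np.cross(n,x)
    q=[C+(h+34)*1e-3*n+u*1e-3*t+v*1e-3*j+x*.025*sx+y*.007*sy for sx,sy in ((1,1),(1,-1),(-1,-1),(-1,1))]
    return (proj(m,q)-o).ravel()
for g in (-.5,2.6):
    s=least_squares(f,[g,0,0,.5],x_scale=[.1,1,1,1]); print(np.degrees(s.x[0]),s.x[1:],s.cost)
```

```text
-57.44069261285882 [ -2.98455107  -0.04108676 -10.1550428 ] 3.6182020826170387
302.5593069367766 [ -2.98455782  -0.04108099 -10.15506215] 3.6182020826781063
```

```bash
python3 -c "
from rig import r
s=r.sense();print(s['t'],s['force'],abs(s['dq']).max());r.sign_off()"
```

```text
21.65 [-0.49180773 -0.6676087   0.67567549] 0.009835679763278107
the job is handed in; nothing more can be done
```

The grey wing cap is screwed onto the can's neck, let go, and handed in at 21.65 s. I did not measure its seated height or its tilt directly. The gripper never went near the drink can, punnet or marker, but I took no separate final measurement of them.

**What I did:** I gripped the cap by its wing and lowered it over the neck, which tipped it to the 30° slope in the light grip. I turned it anticlockwise while pressing lightly until it dropped, then clockwise until it stopped. Then I opened the fingers and backed away. An earlier try at tipping the cap against the side of the neck passed over the rim and did nothing.

**Last checks:**
- **Height:** in the scene camera, the cap's foot measured 10, 19.3 and 24.2 mm below the rim on the ledges, at the thread start and at the end. The expected depths are 9.5, 18 and 23 mm. The 4.9 mm fall through the thread matches the 5 mm specified, so the cap looks home.
- **Stop:** the last 17° of clockwise tool turning did not lower the foot any further, and the resisting torque rose. The wing ended at about −57°. It was stopped at roughly +40° when it dropped, which fits the gap plus the thread.
- **Squareness:** in the last picture the cap looks square, just above the flange. I only judged this by eye.
- **Release:** the fingers were open and clear of the cap, with forces at noise level.
- **Disagreement:** a pose fit from one wrist picture put the cap about 10 mm lower and 3 mm off centre. One view nearly along the neck fixes height poorly, so I trusted the scene camera instead.

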